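Close and hold the access cover of a tile-trimming drive unit

TASK

Close the access cover of the green drive unit: first slide the orange transport lock all the way along its track to the end stop on the robot's left, then turn the cover's red quarter-turn fastener clockwise until the white slot line on it is in line with the two black marks on the cover. Then press the cover down flush on its frame with the fingertips on the round blue pad, and finish while holding it: it springs up if let go, so the program ends with the gripper still pressing the pad and the cover still flush. Leave the loose things around it where they are.

Things in the scene. Friction and masses are not known exactly. Their poses are not given: they have to be found in the camera images.
- housing: Green cast drive unit, fixed on the bench, 290 x 300 mm, deck 70 mm above the bench, grey motor at its far (+x) end. Origin: centre of the underside; x points away from the robot, to the motor, y left, z up. In this frame the cover's steel frame is 160 x 190 mm, centred at x = 30 mm, y = 0, top 84 mm up; the lock's track runs along y at x = -105 mm. Placed and turned anew each time.
- cover_top (a point): Centre of the top face of the aluminium access cover (150 x 180 x 6 mm), at x = 30, y = 0 in the unit's frame; 100 mm above the bench when sprung up, 90 mm when flush on the frame. Same axes as the unit.
- cover (a joint): How far the cover is pressed straight down: 0 = sprung up, 0.010 m = flush on its frame (rigid stop). Its springy seal pushes back with about 2 to 4 N at 0, rising to about 9 to 11 N when flush. While the lock's red blade is under its yellow lug, or the fastener is not in line, it goes down only about 3 mm.
- pad: Round blue pressing pad on the cover, 44 mm across, 4 mm thick; origin: centre of its underside, on the cover's top face, at x = 0, y = -50 mm from the cover's centre. Its top lies 104 mm above the bench when the cover is up, 94 mm when it is flush.
- fastener_top (a point): Top centre of the fastener's red grip bar, on its turning axis, x = 0, y = +42 mm from the cover's centre, 130 mm above the bench (cover up). Bar 10 mm wide, 44 long, 24 high, on a black disc 46 mm across, 6 mm thick; white slot line along its top. This point's y axis runs along the bar. Two black marks, 26 x 4 mm, on the cover on both sides of the disc, along the unit's x axis.
- fastener (a joint): Angle of the fastener, growing clockwise seen from above. At 0 the bar lies along the unit's y axis; at 1.571 rad its slot line is in line with the two marks (along the unit's x axis). It can be turned past that, to 1.95 (not wanted). Light friction, stays where it is left.
- lock_top (a point): Top centre of the transport lock's orange grip, a block 22 mm (x) by 14 mm (y), 44 mm high below this point, which is 128.5 mm above the bench. It stands on a dark carriage (top 84.5 mm above the bench) and carries a red blade towards the cover (87 to 91 mm up). Same axes as the unit. Two low end stops (top 82 mm) bound its track.
- lock (a joint): Travel of the transport lock along the unit's +y axis: 0 at one end, 0.055 m at the far end stop. Sliding takes about 2 N and it stays where it is left.
- spare_stud: Brass spare stud, 24 mm across and 20 mm high, standing on the unit's deck beside the cover, to be left alone. Origin: centre of its underside.
- grease_tin: Can with a yellow band, 68 mm across, 75 mm high, on the bench, to be left alone. Origin: centre of its underside.
- trim_spatula: Spatula lying on the bench, to be left alone. Origin: on its underside.
- test_disc: Terracotta test disc, 32 mm across, 10 mm high, lying on the unit's deck beside the cover, to be left alone. Origin: centre of its underside.
- arch_tile: Arched clay-brown tile lying on the bench, 190 x 120 x 16 mm, to be left alone. Origin: on its underside.
- hollow_brick: Grey brick with round holes, 180 x 80 x 80 mm, on the bench, to be left alone. Origin: centre of its underside.

How it is judged:
By the outcome, as a careful person would: the job done as asked, in the order asked, and still so for the second after the job is handed in, while the arm keeps its last pose, push and grip.
It also fails if it takes over 64 s, if anything falls off the work surface, if the arm or the gripper's body presses on something with over 40 N, if the wrist force passes 120 N, or if a joint passes its speed limit or range.

ROBOT

A 7-joint arm with a two-finger parallel gripper is mounted at the origin on the work surface. World frame = base frame: x ahead of the robot, y to its left, z up, the work surface at z = 0. Lengths are in mm, angles in degrees, forces in N, time in s.
With the tool pointing down it reaches from about 425 to 1025 mm from the base axis. Payload 9.4 kg.
Tool frame: the origin (TCP) lies between the finger pads; the fingertips stand robot.finger_overhang ahead of it and the grasp point (between the pads) lies 8 mm behind it (robot.finger_overhang is the distance from the TCP to the fingertips, in mm); x points along the fingers, y is the direction in which the jaws open and shut, and the axes are right-handed (so a half turn about x gives the same grasp; the last joint's range is limited). The gripper opens to 85 mm and grips with 20 to 120 N. Pads are 22 mm wide; open, the fingers measure 114 mm over their backs; the gripper's body (76 mm by 85 mm) begins 54 mm behind the grasp point. The pads swing forward as they close: fully open they stand 13 mm farther back than shut.
Start: joints at [70.376, 34.337, -0.143, 91.639, 0.103, 54.024, -4.572], TCP at [190.435, -699.542, 242.275] pointing down, gripper open.
Joint ranges: [-147.43, 147.43], [-19.82, 112.94], [-74.19, 73.91], [6.32, 146.72], [-59.91, 239.91], [6.04, 106.73], [-150.56, 150.56]. Speed limits (degrees/s): [127.2, 127.2, 172.46, 172.46, 180, 180, 180].

INTERFACE

Orientations are given as [roll, pitch, yaw] about the fixed x, y, z axes, in that order (R = Rz(yaw) Ry(pitch) Rx(roll)).
In Python, from rig import robot gives the robot as it stands. The module is installed in compiled form; this text tells all that it offers.
- The arm moves only by the tool send_rows, never from a script. Its arguments are lists of equal length, an entry for each row: "linear": the shift along the tool's x, y, z in mm, a list of three; "angular": the turn, a rotation vector about the tool's x, y, z in rad, a list of three. A call has 1 to 5 rows; each row is the pose to reach, as a shift and turn from the pose commanded when the call began, along the tool's axes at that moment; what a row does not reach only later rows make up. A row lasts 1/12 s, in which the tool goes at most 41.7 mm and 7.16 degrees, less where a joint would pass 70% of its speed; a pose out of reach is approached as far as the arm can. A call with a gripper value outside its range is refused whole. "hand" is the finger opening in mm, from 0 to 85.4, set as the call begins (left out, the last holds). The fingers move at their own pace and stop on an object; "newtons" is the grip in N (left out, the last holds). Time passes only in rows, so rows that repeat a pose let the fingers close. It gives the time, the measured TCP pose, the force and the opening at its end, in the units of the state.
- robot.sense(): the state, without advancing time (a new reading comes with each control period).
- robot.grab_frame(name): name is "scene" or "top"; returns a dict with "color" (384x512x3 uint8, blue, green, red), "intrinsics" (3x3 intrinsics, pixels), "dist_coeffs" ([k1, k2, p1, p2, k3] as OpenCV has them; the pictures are not rectified), "view" (4x4, takes a point from world to camera coordinates). Camera axes: x right, y up, looking along -z (the intrinsics and any distortion apply to the point x, -y, -z); pixel columns grow to the right and rows downward; lengths in mm; the calibration is good to about 2 mm. A picture is of the moment at which its call begins. There is no depth.
- robot.finish_job(): hands the job in, once; it reports no verdict.
Trained networks look in the newest picture that a camera, given by its name, has taken for a name from the list of things; names that differ only in an ending like _2 or _b are one class to them, and where a whole thing is asked for, a point or a joint stands for the part that bears it (a point fixed in the world has none). Each returns a list of dicts, best first, with "score" (0 to 1); they miss things now and then, are a little off and sometimes report something else, mostly with a low value. They report only what shows in the picture. A call takes as long as a camera call.
- robot.find_in(camera, name): "at" ([row, column] as shares, 0 to 1, of the picture: columns of its width, rows of its height, amid what is visible of it).
- robot.landmark_of(camera, name): "at" ([row, column] as shares, 0 to 1, of the picture: columns of its width, rows of its height: a listed point, or the origin of a listed thing).
The state is a dict: "time_s": time; "joints": joint angles; "qvel": joint speeds; "joint_torque": joint torques, N m; "eef_pos": TCP position; "tcp_rot": TCP orientation; "contact_force": force on the tool from outside, world axes, zero at the start; "wrist_torque": the same for the moment, N m; "grip_width": finger opening in mm.
Only numpy, scipy, OpenCV 4.12 (cv2) and the standard library are available. Lean on these libraries where they do the work, as an engineer would, in place of code of your own. Each camera call takes 0.05 s, during which the arm holds its last target.

## Working session

There is one attempt and no reset: what is moved stays moved. The work goes in short steps, Python scripts to look and compute and a tool call to move; the robot and the scene stay as the last step left them, time stands still between calls to the robot, and variables do not carry over. Pictures are saved under pics/ and viewed, and the job is handed in when it is done.

Besides the shell and the picture viewer there is one more tool, called after "Call:" as a command line: name --argument value ..., lists and objects as JSON in quotes. send_rows: Moves the arm, as the interface text tells. Its arguments: {"type":"object","properties":{"linear":{"type":"array","items":{"type":"array","items":{"type":"number"}}},"angular":{"type":"array","items":{"type":"array","items":{"type":"number"}}},"hand":{"type":"number"},"newtons":{"type":"number"}},"required":["linear","angular"]}

```bash
mkdir -p pics
python3 - <<'E'
from rig import robot
import cv2
print(robot.sense()); print(robot.finger_overhang)
for c in ("scene","top"):
    f=robot.grab_frame(c); cv2.imwrite(f"pics/{c}0.png",f["color"])
    print(c,f["intrinsics"],f["dist_coeffs"],f["view"])
    for n in ("housing","cover_top","pad","fastener_top","lock_top","spare_stud","test_disc","grease_tin","hollow_brick"):
        print(n,[(r["at"][1]*512,r["at"][0]*384,round(r["score"],2)) for r in robot.landmark_of(c,n)[:2]])
E
```

```text
{'time_s': 0.0, 'joints': array([70.3754116 , 34.38378777, -0.14585532, 91.67957745,  0.10154167,
       54.02509574, -4.57142598]), 'qvel': array([-0.01104364,  0.03001858,  0.05338866,  0.02308404,  0.0235244 ,
       -0.00419063, -0.08522858]), 'joint_torque': array([ 1.99147225e-04, -7.76437640e+01,  1.56501476e+00, -2.57995749e+01,
        1.23859453e-02,  9.22832434e-03,  1.19477070e-05]), 'eef_pos': array([ 190.32972848, -699.10580668,  241.43453773]), 'tcp_rot': array([-85.61429723,  89.91166821, 109.61901138]), 'contact_force': array([ 0.36712228, -0.25522859,  0.12315441]), 'wrist_torque': array([ 0.00981317, -0.04292848,  0.00077575]), 'grip_width': 85.52510453577595}
11.0
scene [[376.88850169   0.         253.03493713]
 [  0.         376.88850169 191.47866831]
 [  0.           0.           1.        ]] [-0.05470108  0.          0.          0.          0.        ] [[ 5.25377011e-01  8.50750184e-01  1.42520601e-02 -3.45768036e+02]
 [-4.96111474e-01  2.92677355e-01  8.17443191e-01  1.70975268e+02]
 [ 6.91268690e-01 -4.36536471e-01  5.75832882e-01 -1.49031785e+03]
 [ 0.000000
[... 648 characters left out ...]
   1.        ]] [-0.06293728  0.          0.          0.          0.        ] [[ 2.35623860e-02 -9.99482232e-01 -2.19107558e-02  6.06014294e+01]
 [ 9.97275716e-01  2.19666703e-02  7.04174110e-02 -5.40449229e+02]
 [-6.98996448e-02 -2.35102669e-02  9.97276946e-01 -1.10576291e+03]
 [ 0.00000000e+00  0.00000000e+00  0.00000000e+00  1.00000000e+00]]
housing [(304.7936, 174.1824, 0.85)]
cover_top [(305.1008, 154.4832, 0.86), (417.0752, 191.1936, 0.51)]
pad [(332.1856, 156.2112, 0.61)]
fastener_top []
lock_top []
spare_stud [(253.7984, 121.9968, 0.48)]
test_disc [(353.0752, 166.5024, 0.46)]
grease_tin [(222.0032, 152.2176, 0.76)]
hollow_brick [(171.9808, 208.5888, 0.96), (220.7232, 151.7952, 0.37)]
```

Run:
```python
import cv2
for c,(x0,y0,x1,y1) in (("scene",(80,90,360,300)),("top",(220,60,410,250))):
    i=cv2.imread(f"pics/{c}0.png"); 
    i=cv2.resize(i[y0:y1,x0:x1],None,fx=(780/(x1-x0) if c=="scene" else 3),fy=(780/(x1-x0) if c=="scene" else 3),interpolation=cv2.INTER_CUBIC); cv2.imwrite(f"pics/{c}0c.png",i)
```

```text
(no output)
```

View pics/scene0.png

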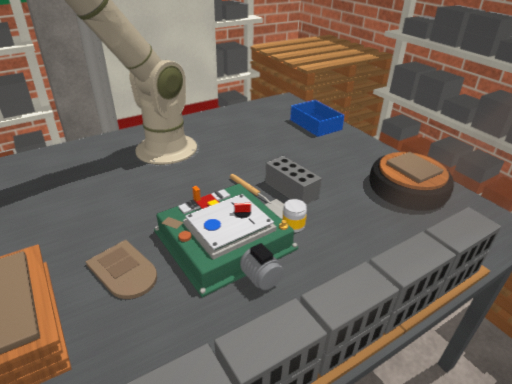

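View pics/top0.png

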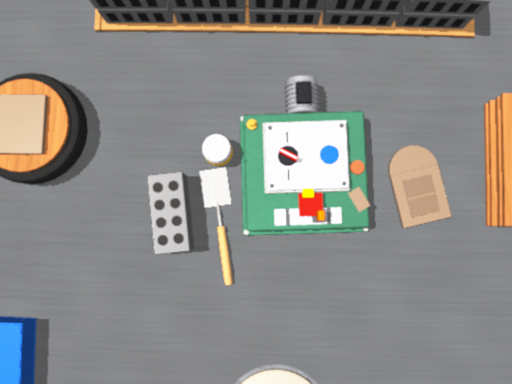

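```bash
sleep 1
```

```text
(no output)
```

View pics/top0c.png

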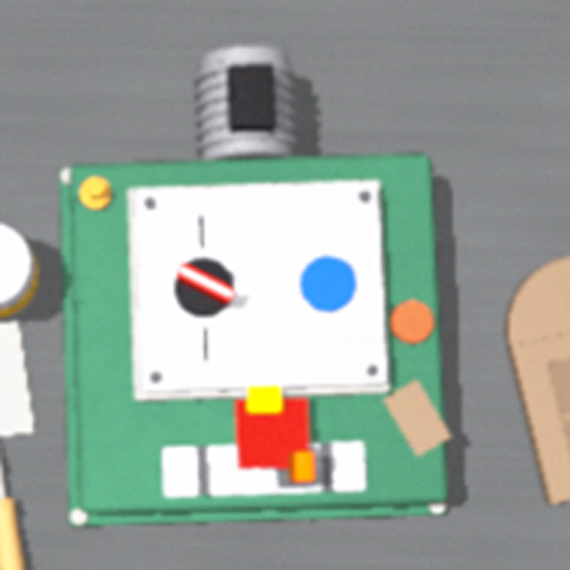

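View pics/scene0c.png

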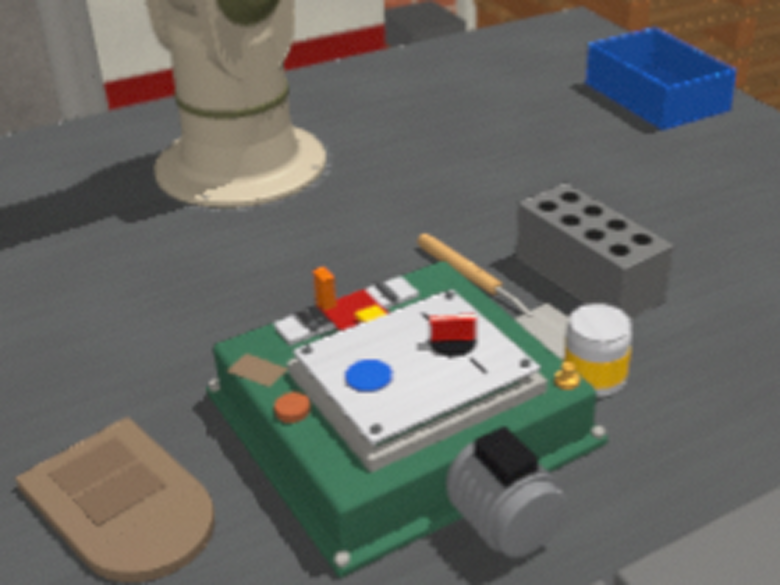

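The top view shows the cover centred near (305,155) px, with the fastener at (288,156), the pad at (329,155) and the lock grip at (321,215). The unit is turned only slightly. Next I fit its pose.

```bash
cat > h.py <<'E'
import numpy as np, cv2
from rig import robot
from scipy.optimize import least_squares
def proj(f,P):
    P=np.atleast_2d(P).astype(float); V=f["view"]
    c=P@V[:3,:3].T+V[:3,3]; c=c*[1,-1,-1]
    return cv2.projectPoints(c,np.zeros(3),np.zeros(3),f["intrinsics"],np.array(f["dist_coeffs"]))[0].reshape(-1,2)
def unproj(f,uv,z):
    n=cv2.undistortPoints(np.array([[uv]],float),f["intrinsics"],np.array(f["dist_coeffs"]))[0,0]
    R=f["view"][:3,:3];t=f["view"][:3,3]
    d=R.T@np.array([n[0],-n[1],-1]); o=-R.T@t
    return o+d*(z-o[2])/d[2]
def h2w(p,P):
    P=np.atleast_2d(P).astype(float); c,s=np.cos(p[2]),np.sin(p[2])
    return np.c_[p[0]+c*P[:,0]-s*P[:,1],p[1]+s*P[:,0]+c*P[:,1],P[:,2]]
E
python3 - <<'E'
from h import *
ft=robot.grab_frame("top");fs=robot.grab_frame("scene")
H=np.array([[105,90,100],[105,-90,100],[-45,-90,100],[-45,90,100],[30,-50,104],[30,42,106]])
T=np.array([[128,188],[380,181],[388,388],[135,398],[328,284],[204,288]])/3+[220,60]
Hs=np.array([[30,-50,104],[105,-90,100],[105,90,100],[-45,-90,100],[-45,90,100]])
S=np.array([[369,375],[370,449],[541,367],[297,350],[449,293]])/2.786+[80,90]
def res(p,w=(1,1)): return np.r_[w[0]*(proj(ft,h2w(p,H))-T).ravel(),w[1]*(proj(fs,h2w(p,Hs))-S).ravel()]
for w in ((1,1),(1,0),(0,1)):
    r=least_squares(lambda p:res(p,w),[600,-50,0.]);print(w,r.x,np.degrees(r.x[2]),np.round(res(r.x),1).reshape(-1,2).tolist())
    p=r.x
    if w==(1,1):
        np.save("p.npy",p)
        for n,q in dict(cov=[30,0,100],pad=[30,-50,104],fast=[30,42,130]).items(): print(n,h2w(p,[q])[0])
for f,uv in ((ft,np.array([303,463])/3+[220,60]),(fs,np.array([323,271])/2.786+[80,90])):
    w=unproj(f,uv,128.5); c,s=np.cos(p[2]),np.sin(p[2]); p0=np.load("p.npy"); d=w[:2]-p0[:2]; c,s=np.cos(p0[2]),np.sin(p0[2])
    print("lock",w,c*d[0]+s*d[1],-s*d[0]+c*d[1])
# bar ends top view, z=130
for uv in ([180,269],[231,296]):
    w=unproj(ft,np.array(uv)/3+[220,60],130); d=w[:2]-p0[:2];print("bar",c*d[0]+s*d[1],-s*d[0]+c*d[1])
E
```

```text
(1, 1) [ 5.87652919e+02 -5.34550153e+01  5.45838348e-02] 3.1274233612997824 [[1.9, 0.6], [-1.7, 0.2], [-1.2, -2.0], [1.9, -2.7], [-0.4, -0.6], [-0.5, -0.7], [-0.7, -1.0], [0.1, -3.3], [-0.8, -0.9], [-2.2, -0.7], [0.3, -2.2]]
cov [617.60823939 -51.81831323 100.        ]
pad [ 620.33607611 -101.74384684  104.        ]
fast [615.31685655  -9.88086499 130.        ]
(1, 0) [ 5.85701748e+02 -5.34492097e+01  5.34127543e-02] 3.060325391650157 [[2.0, 1.4], [-1.6, 1.1], [-1.2, -1.0], [1.8, -1.8], [-0.4, 0.3], [-0.5, 0.2], [-1.1, -1.5], [-0.3, -3.8], [-1.2, -1.3], [-2.5, -1.2], [0.0, -2.6]]
(0, 1) [ 5.94217286e+02 -5.50217475e+01  5.23602987e-02] 3.000024131544422 [[2.8, -2.4], [-0.9, -2.5], [-0.5, -4.8], [2.6, -5.7], [0.3, -3.5], [0.2, -3.7], [-0.1, 0.6], [0.6, -1.4], [0.1, 0.8], [-1.7, 0.7], [1.1, -0.9]]
lock [485.95645466 -82.7950989  128.5       ] -103.14570435050389 -23.748159644799646
lock [484.72040129 -81.50770667 128.5       ] -104.30968092107778 -22.3952497245348
bar 39.31398456588936 59.14195681986961
bar 18.472782388919857 23.184424160243598
```

```bash
cat >> h.py <<'E'
def seg(f,kind,roi):
    hsv=cv2.cvtColor(f["color"],cv2.COLOR_BGR2HSV).astype(int);h,s,v=hsv[...,0],hsv[...,1],hsv[...,2]
    m={"blue":(h>95)&(h<125)&(s>130),"orange":(h>9)&(h<19)&(s>200)&(v>120),"red":((h<6)|(h>174))&(s>150)}[kind]
    x0,y0,x1,y1=roi;z=np.zeros_like(m);z[y0:y1,x0:x1]=m[y0:y1,x0:x1]
    ys,xs=np.nonzero(z);return z,xs,ys
E
python3 - <<'E'
from h import *
ft=robot.grab_frame("top");fs=robot.grab_frame("scene");p=np.load("p.npy")
def hf(w): 
    d=w[:2]-p[:2];c,s=np.cos(p[2]),np.sin(p[2]);return (c*d[0]+s*d[1],-s*d[0]+c*d[1])
for n,f,roi in (("top",ft,(300,130,350,180)),("scene",fs,(190,205,235,245))):
    z,xs,ys=seg(f,"blue",roi);c=[xs.mean(),ys.mean()]
    print(n,"pad",c,len(xs),unproj(f,c,103.5),hf(unproj(f,c,103.5)))
for n,f,roi in (("top",ft,(300,195,335,230)),("scene",fs,(185,180,205,210))):
    z,xs,ys=seg(f,"orange",roi);print(n,"lock",xs.min(),xs.max(),ys.min(),ys.max(),len(xs),xs.mean(),ys.mean())
    print(hf(unproj(f,[xs.mean(),ys.mean()],128.5)), hf(unproj(f,[xs.mean(),ys.min()+3],128.5)))
for n,f,roi in (("top",ft,(270,140,305,175)),("scene",fs,(225,195,260,225))):
    z,xs,ys=seg(f,"red",roi);print(n,"bar",xs.min(),xs.max(),ys.min(),ys.max(),len(xs),hf(unproj(f,[xs.mean(),ys.mean()],128 if n=="top" else 118)))
print(p)
def big(i,x0,y0,x1,y1,k): return cv2.resize(i[y0:y1,x0:x1],None,fx=k,fy=k,interpolation=cv2.INTER_NEAREST)
a=big(ft["color"],265,135,345,225,8) 
cv2.imwrite("pics/z1.png",cv2.resize(a,(534,600),interpolation=cv2.INTER_AREA))
cv2.imwrite("pics/z2.png",big(fs["color"],180,180,265,240,9))
E
```

```text
top pad [np.float64(328.9878048780488), np.float64(154.10569105691056)] 246 [ 620.34527022 -101.98981388  103.5       ] (np.float64(29.995761257546704), np.float64(-50.24610231105968))
scene pad [np.float64(211.82142857142858), np.float64(224.15714285714284)] 140 [ 622.00133117 -102.43661145  103.5       ] (np.float64(31.624979979965765), np.float64(-50.78258373566321))
top lock 301 323 195 219 29 316.7931034482759 211.0344827586207
(np.float64(-95.78959997075891), np.float64(-15.02209061753187)) (np.float64(-67.81611225133236), np.float64(-16.154799428993968))
scene lock 193 199 186 200 75 196.0 193.45333333333335
(np.float64(-77.88974659214773), np.float64(-36.10987221623843)) (np.float64(-96.72957690334323), np.float64(-26.189010367883444))
top bar 280 296 148 160 58 (np.float64(28.454580108126812), np.float64(42.277401188268506))
scene bar 235 249 204 212 125 (np.float64(34.24535696672776), np.float64(39.62521375728704))
[ 5.87652919e+02 -5.34550153e+01  5.45838348e-02]
```

View pics/z1.png

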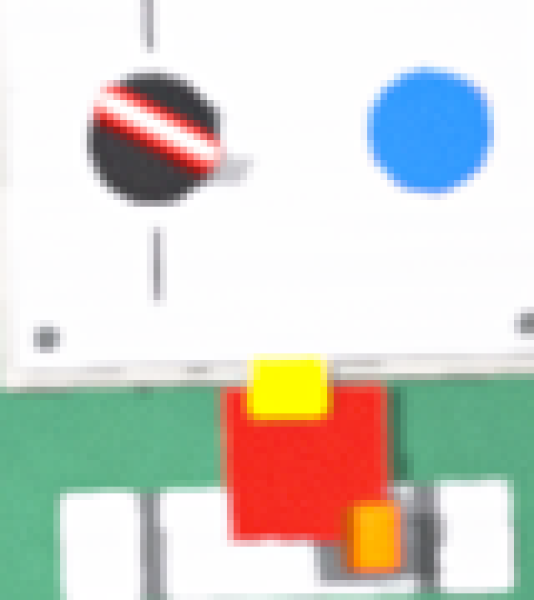

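View pics/z2.png

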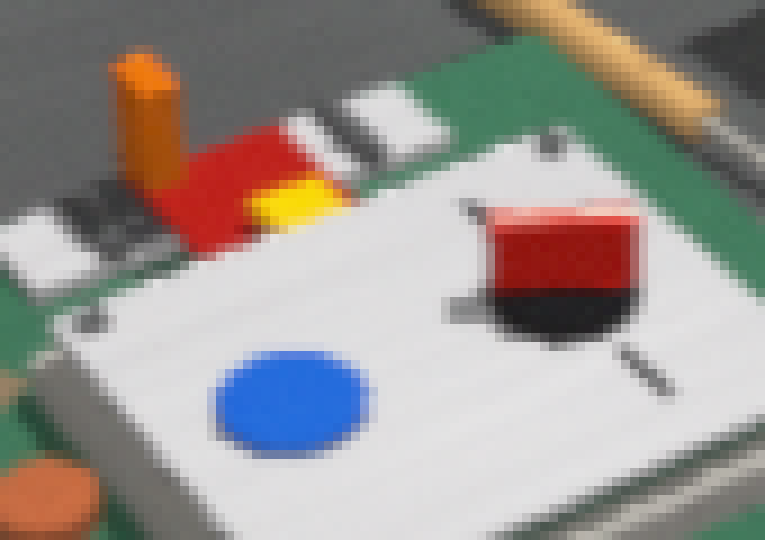

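The pad fits the pose to about 1 mm. The lock is near the right stop (unit y ≈ -23), and the bar is at about 30° clockwise, so it needs about 60° more.

```bash
cat >> h.py <<'E'
from scipy.spatial.transform import Rotation as Ro
def plan(pos,jaw):
    """pos world TCP, jaw = world angle deg of tool y (mod 180)"""
    s=robot.sense(); R=Ro.from_euler("xyz",s["tcp_rot"],degrees=True)
    M=R.as_matrix(); cur=np.degrees(np.arctan2(M[1,1],M[0,1]))
    best=None
    for j in (jaw,jaw+180):
        d=(j-cur+180)%360-180
        y=np.array([np.cos(np.radians(j)),np.sin(np.radians(j)),0]);x=np.array([0,0,-1.]);T=np.c_[x,y,np.cross(x,y)]
        rv=(R.inv()*Ro.from_matrix(T)).as_rotvec()
        print(f"jaw {j:.1f} d{d:.1f} lin",np.round(M.T@(np.array(pos)-s["eef_pos"]),1),"ang",np.round(rv,3))
    print("t",round(s["time_s"],2),"pos",np.round(s["eef_pos"],1),"curjaw",round(cur,1),"j",np.round(s["joints"],0),"F",np.round(s["contact_force"],1),"g",round(s["grip_width"],1))
E
python3 - <<'E'
from h import *
p=np.load("p.npy")
w=h2w(p,[[-105,-23,128.5]])[0];print(w)
plan([w[0],w[1],220],93.1)
E
```

```text
[484.06410352 -82.14921783 128.5       ]
jaw 93.1 d167.9 lin [  22.3 -518.6 -445.5] ang [-2.93  0.    0.  ]
jaw 273.1 d-12.1 lin [  22.3 -518.6 -445.5] ang [ 0.212  0.    -0.   ]
t 1.2 pos [ 190.4 -699.5  242.3] curjaw -74.8 j [70. 34. -0. 92.  0. 54. -5.] F [-0.4 -0.1  0.1] g 85.4
```

Call:
send_rows --linear '[[5, -130, -111], [5, -130, -111], [5, -130, -111], [5, -130, -111], [5, -130, -111]]' --angular '[[0.1, 0, 0], [0.1, 0, 0], [0.1, 0, 0], [0.1, 0, 0], [0.1, 0, 0]]' --hand 45

```text
time_s: 1.62
eef_pos: [267.5, -538.0, 237.2]
tcp_rot: [-116.5, 89.7, 73.5]
contact_force: [0.2, 0.6, -0.5]
grip_width: 45.0
```

Run:
```python
from h import *
plan([484,-82.2,220],93.1)
```

```text
jaw 93.1 d173.2 lin [  19.4 -411.7 -291.6] ang [-3.023e+00 -6.000e-03 -3.000e-03]
jaw 273.1 d-6.8 lin [  19.4 -411.7 -291.6] ang [ 0.119 -0.002  0.004]
t 1.62 pos [ 267.5 -538.   237.2] curjaw -80.1 j [ 58.  26.   1. 109.  -1.  45. -21.] F [ 0.2  0.6 -0.5] g 45.0
```

Call:
send_rows --linear '[[10, -170, -120], [10, -170, -120], [10, -170, -120], [10, -170, -120], [10, -170, -120]]' --angular '[[0.119, 0, 0], [0.119, 0, 0], [0.119, 0, 0], [0.119, 0, 0], [0.119, 0, 0]]'

```text
time_s: 2.03
eef_pos: [354.2, -356.0, 227.5]
tcp_rot: [135.7, 90.0, -41.7]
contact_force: [1.3, 0.2, -0.3]
grip_width: 45.2
```

Run:
```python
from h import *
plan([484,-82.2,220],93.1)
```

```text
jaw 93.1 d-179.6 lin [   7.4 -267.5 -142.3] ang [ 3.134e+00 -1.000e-03  1.000e-03]
jaw 273.1 d0.4 lin [   7.4 -267.5 -142.3] ang [-0.008 -0.001 -0.001]
t 2.03 pos [ 354.2 -356.   227.5] curjaw -87.3 j [ 37.  20.   2. 121.  -1.  38. -48.] F [ 1.3  0.2 -0.3] g 45.2
```

Call:
send_rows --linear '[[8, -170, -90], [8, -170, -90], [8, -170, -90], [8, -170, -90], [8, -170, -90]]' --angular '[[-0.008, 0, 0], [-0.008, 0, 0], [-0.008, 0, 0], [-0.008, 0, 0], [-0.008, 0, 0]]'

```text
time_s: 2.45
eef_pos: [437.3, -179.7, 219.5]
tcp_rot: [-149.4, 89.9, 33.9]
contact_force: [0.6, -0.2, -0.2]
grip_width: 44.8
```

Run:
```python
from h import *
plan([484,-82.2,150],93.1)
```

```text
jaw 93.1 d179.8 lin [ 69.6 -94.6 -52.2] ang [-3.138e+00 -1.000e-03 -2.000e-03]
jaw 273.1 d-0.2 lin [ 69.6 -94.6 -52.2] ang [ 0.004 -0.001  0.001]
t 2.45 pos [ 437.3 -179.7  219.5] curjaw -86.7 j [ 16.  19.  -0. 125.  -0.  36. -71.] F [ 0.6 -0.2 -0.2] g 44.8
```

Call:
send_rows --linear '[[0, -94, -52], [0, -94, -52], [0, -94, -52], [69, -94, -52], [69, -94, -52]]' --angular '[[0, 0, 0], [0, 0, 0], [0, 0, 0], [0, 0, 0], [0, 0, 0]]'

```text
time_s: 2.87
eef_pos: [484.2, -84.7, 149.7]
tcp_rot: [-178.1, 89.8, 5.3]
contact_force: [-1.0, -0.6, -1.1]
grip_width: 45.1
```

Run:
```python
from h import *
plan([484,-82.2,111],93.1)
for c in("top","scene"):
    f=robot.grab_frame(c)["color"]
    x0,y0,x1,y1=(260,130,360,230) if c=="top" else (130,150,270,250)
    cv2.imwrite(f"pics/{c}1.png",cv2.resize(f[y0:y1,x0:x1],None,fx=5.5,fy=5.5))
```

```text
jaw 93.1 d179.7 lin [38.7 -2.5  0.2] ang [-3.137 -0.    -0.006]
jaw 273.1 d-0.3 lin [38.7 -2.5  0.2] ang [ 0.005 -0.004  0.   ]
t 2.87 pos [484.2 -84.7 149.7] curjaw -86.6 j [  4.  27.  -1. 127.   1.  26. -84.] F [-1.  -0.6 -1.1] g 45.1
```

```bash
sleep 0.1
```

```text
(no output)
```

View pics/scene1.png

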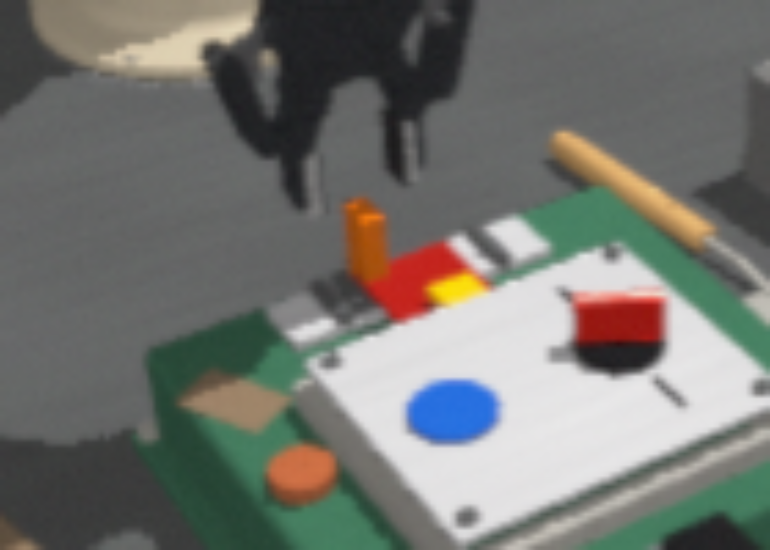

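View pics/top1.png

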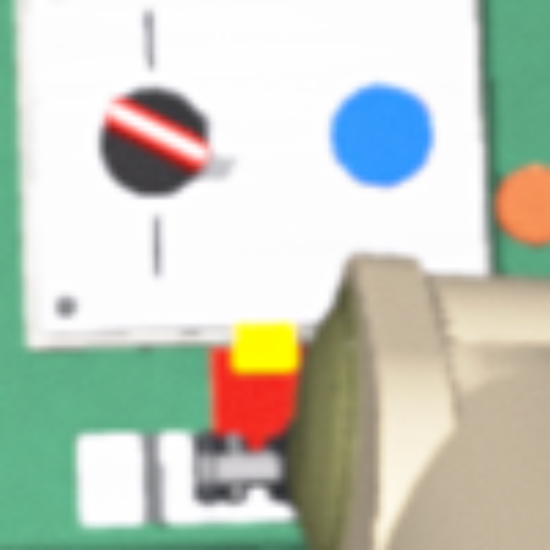

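The jaws straddle the orange grip. I lower, then close.

Call:
send_rows --linear '[[38, 0, 0], [38, 0, 0], [38, 0, 0]]' --angular '[[0, 0, 0], [0, 0, 0], [0, 0, 0]]'

```text
time_s: 3.22
eef_pos: [481.8, -87.1, 112.4]
tcp_rot: [-4.6, 89.8, 178.5]
contact_force: [0.1, 0.5, 0.2]
grip_width: 44.9
```

Call:
send_rows --linear '[[0, 0, 0], [0, 0, 0], [0, 0, 0], [0, 0, 0], [0, 0, 0]]' --angular '[[0, 0, 0], [0, 0, 0], [0, 0, 0], [0, 0, 0], [0, 0, 0]]' --hand 5 --newtons 25

```text
time_s: 3.63
eef_pos: [483.2, -86.9, 114.4]
tcp_rot: [173.6, 89.8, -3.3]
contact_force: [-1.3, 1.1, 8.4]
grip_width: 13.6
```

```bash
cat >> h.py <<'E'
def hf(w):
    p=np.load("p.npy");d=np.array(w)[:2]-p[:2];c,s=np.cos(p[2]),np.sin(p[2]);return np.round([c*d[0]+s*d[1],-s*d[0]+c*d[1]],1)
E
python3 - <<'E'
from h import *
s=robot.sense();print(hf(s["eef_pos"]),s["contact_force"],s["grip_width"])
plan(s["eef_pos"],93.1)
E
```

```text
[-106.1  -27.7] [-1.33486169  1.1160515   8.36263575] 13.596708519540043
jaw 93.1 d180.0 lin [0. 0. 0.] ang [-3.141e+00  1.000e-03 -5.000e-03]
jaw 273.1 d-0.0 lin [0. 0. 0.] ang [ 0.    -0.003 -0.   ]
t 3.63 pos [483.2 -86.9 114.4] curjaw -86.9 j [  4.  30.  -1. 128.   1.  21. -84.] F [-1.3  1.1  8.4] g 13.6
```

Call:
send_rows --linear '[[0, -10, 0], [0, -20, 0], [0, -30, 0], [0, -40, 0], [0, -46, 0]]' --angular '[[0, 0, 0], [0, 0, 0], [0, 0, 0], [0, 0, 0], [0, 0, 0]]'

```text
time_s: 4.05
eef_pos: [480.8, -40.5, 114.4]
tcp_rot: [174.1, 89.8, -2.8]
contact_force: [-1.2, -2.4, 8.2]
grip_width: 13.5
```

Run:
```python
from h import *
s=robot.sense();print(hf(s["eef_pos"]),s["contact_force"],s["grip_width"])
plan(s["eef_pos"],93.1)
```

```text
[-106.    18.7] [-1.200576   -2.41685873  8.21499173] 13.54056221034428
jaw 93.1 d180.0 lin [0. 0. 0.] ang [-3.141e+00  1.000e-03 -5.000e-03]
jaw 273.1 d-0.0 lin [0. 0. 0.] ang [ 0.    -0.003 -0.   ]
t 4.05 pos [480.8 -40.5 114.4] curjaw -86.9 j [ -2.  30.   0. 130.  -0.  20. -89.] F [-1.2 -2.4  8.2] g 13.5
```

Call:
send_rows --linear '[[0, -3, 0], [0, -6, 0], [0, -9, 0], [0, -9, 0]]' --angular '[[0, 0, 0], [0, 0, 0], [0, 0, 0], [0, 0, 0]]'

```text
time_s: 4.38
eef_pos: [480.3, -31.9, 114.4]
tcp_rot: [173.9, 89.8, -3.0]
contact_force: [-0.7, 0.4, 10.2]
grip_width: 13.5
```

Call:
send_rows --linear '[[0, -1, 0], [0, -2, 0], [0, -3, 0], [0, -3, 0]]' --angular '[[0, 0, 0], [0, 0, 0], [0, 0, 0], [0, 0, 0]]'

```text
time_s: 4.72
eef_pos: [480.3, -31.6, 114.4]
tcp_rot: [145.0, 89.7, -32.1]
contact_force: [0.4, -10.3, 7.5]
grip_width: 13.8
```

The lock met the end stop: 55 mm travelled and a 10 N reaction. I relax, release, lift and check.

Call:
send_rows --linear '[[0, 2.5, 0], [0, 2.5, 0]]' --angular '[[0, 0, 0], [0, 0, 0]]'

```text
time_s: 4.88
eef_pos: [480.4, -32.2, 114.4]
tcp_rot: [170.3, 89.8, -6.7]
contact_force: [0.1, -2.0, 9.7]
grip_width: 13.5
```

Call:
send_rows --linear '[[0, 0, 0], [0, 0, 0], [0, 0, 0], [0, 0, 0]]' --angular '[[0, 0, 0], [0, 0, 0], [0, 0, 0], [0, 0, 0]]' --hand 45

```text
time_s: 5.22
eef_pos: [479.5, -31.2, 112.7]
tcp_rot: [-173.0, 90.0, 10.2]
contact_force: [-0.5, 0.6, -0.4]
grip_width: 45.1
```

Call:
send_rows --linear '[[-40, 0, 0], [-70, 0, 0], [-70, 0, 0]]' --angular '[[0, 0, 0], [0, 0, 0], [0, 0, 0]]'

```text
time_s: 5.47
eef_pos: [481.2, -31.4, 186.3]
tcp_rot: [178.8, 89.7, 1.9]
contact_force: [0.3, -0.3, -0.8]
grip_width: 45.1
```

Run:
```python
from h import *
p=np.load("p.npy");w=h2w(p,[[30,42,130]])[0];print(w)
plan([w[0],w[1],180],-27)
for c in("top","scene"):
    f=robot.grab_frame(c)["color"]
    x0,y0,x1,y1=(260,130,360,230) if c=="top" else (130,150,270,250)
    cv2.imwrite(f"pics/{c}2.png",cv2.resize(f[y0:y1,x0:x1],None,fx=5.5,fy=5.5))
```

```text
[615.31685655  -9.88086499 130.        ]
jaw -27.0 d59.9 lin [   7.1  -14.1 -135. ] ang [-1.045 -0.005 -0.003]
jaw 153.0 d-120.1 lin [   7.1  -14.1 -135. ] ang [ 2.097 -0.004  0.006]
t 5.47 pos [481.2 -31.4 186.3] curjaw -86.9 j [ -3.  23.   1. 126.  -0.  31. -89.] F [ 0.3 -0.3 -0.8] g 45.1
```

```bash
sleep 0.1
```

```text
(no output)
```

View pics/scene2.png

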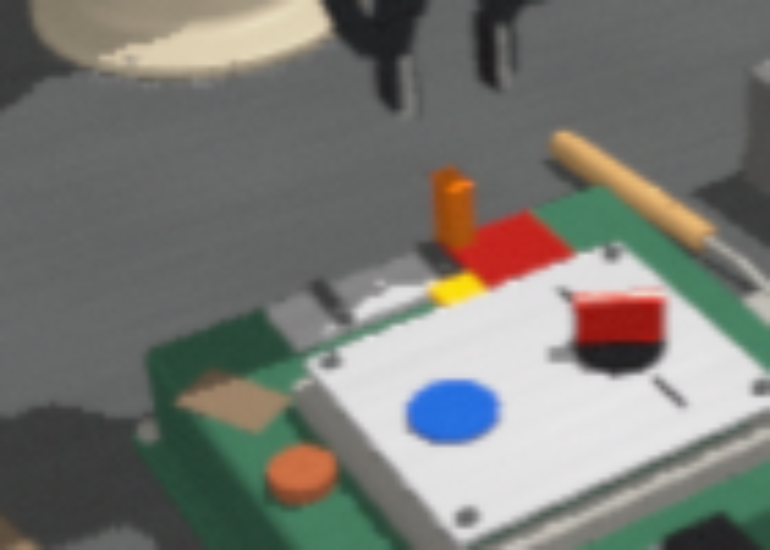

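View pics/top2.png

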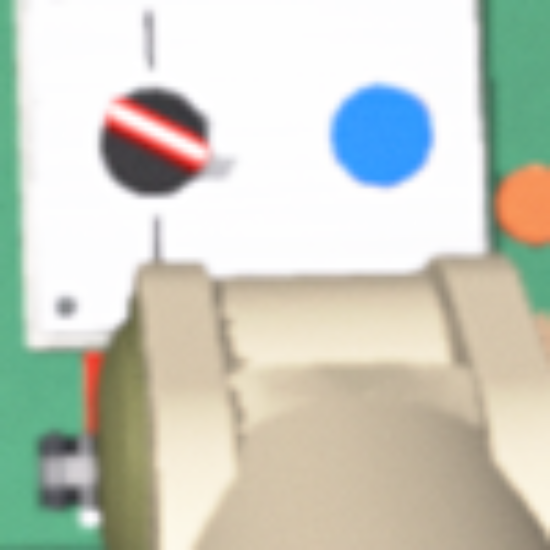

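The lock is over at the left end and the red blade is clear of the yellow lug. Now I go to the fastener.

Call:
send_rows --linear '[[0, -14, -135], [0, -14, -135], [0, -14, -135], [0, -14, -135], [0, -14, -135]]' --angular '[[-0.6, 0, 0], [-0.6, 0, 0], [-0.6, 0, 0], [-0.6, 0, 0], [-0.6, 0, 0]]' --hand 45

```text
time_s: 5.98
eef_pos: [616.2, -8.7, 180.4]
tcp_rot: [-134.8, 89.9, 83.2]
contact_force: [-1.2, -0.1, 0.5]
grip_width: 45.5
```

Call:
send_rows --linear '[[7, 0, 0], [7, 0, 0], [7, 0, 0], [7, 0, 0], [7, 0, 0]]' --angular '[[-0.445, 0, 0], [-0.445, 0, 0], [-0.445, 0, 0], [-0.445, 0, 0], [-0.445, 0, 0]]'

```text
time_s: 6.4
eef_pos: [612.6, -10.1, 173.6]
tcp_rot: [-76.2, 89.8, 167.0]
contact_force: [-0.0, -0.1, -0.7]
grip_width: 44.8
```

Run:
```python
from h import *
p=np.load("p.npy");w=h2w(p,[[30,42,130]])[0]
plan([w[0],w[1],122],-27)
for c in("top","scene"):
    f=robot.grab_frame(c)["color"]
    x0,y0,x1,y1=(260,110,360,210) if c=="top" else (160,130,300,230)
    cv2.imwrite(f"pics/{c}3.png",cv2.resize(f[y0:y1,x0:x1],None,fx=5.5,fy=5.5))
```

```text
jaw -27.0 d-0.2 lin [51.6  2.5 -1.4] ang [0.003 0.001 0.003]
jaw 153.0 d179.8 lin [51.6  2.5 -1.4] ang [-3.138e+00 -4.000e-03  1.000e-03]
t 6.4 pos [612.6 -10.1 173.6] curjaw -26.8 j [  7.  32. -16. 110.  13.  40. -44.] F [-0.  -0.1 -0.7] g 44.8
```

```bash
sleep 0.1
```

```text
(no output)
```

View pics/scene3.png

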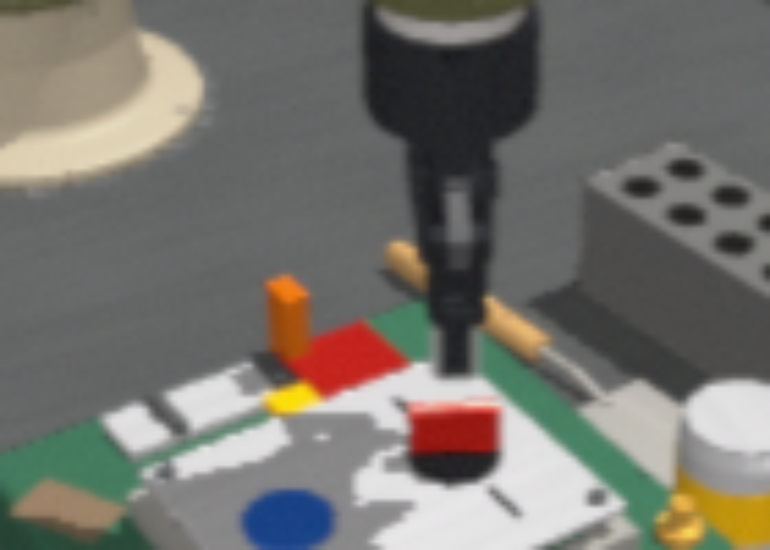

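View pics/top3.png

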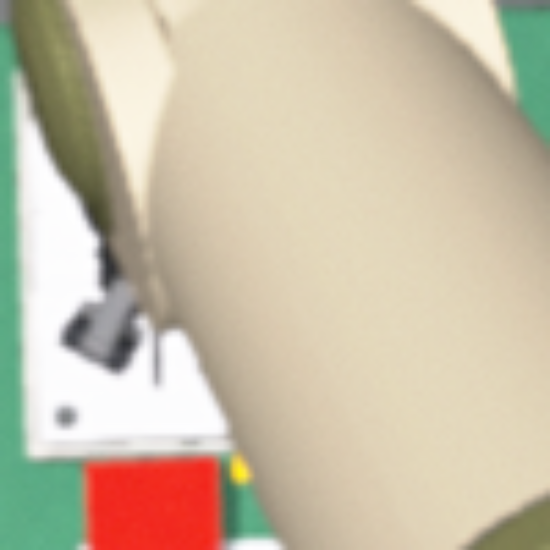

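Call:
send_rows --linear '[[0, 2.5, -1.5], [20, 2.5, -1.5], [40, 2.5, -1.5], [51, 2.5, -1.5], [51, 2.5, -1.5]]' --angular '[[0, 0, 0], [0, 0, 0], [0, 0, 0], [0, 0, 0], [0, 0, 0]]'

```text
time_s: 6.92
eef_pos: [615.1, -9.6, 121.9]
tcp_rot: [-59.0, 89.8, -176.0]
contact_force: [-0.6, -0.3, 0.8]
grip_width: 44.8
```

Run:
```python
from h import *
p=np.load("p.npy");w=h2w(p,[[30,42,130]])[0]
plan([w[0],w[1],122],-27)
for c in("scene",):
    f=robot.grab_frame(c)["color"]
    x0,y0,x1,y1=(260,110,360,210) if c=="top" else (200,150,280,230)
    cv2.imwrite(f"pics/{c}4.png",cv2.resize(f[y0:y1,x0:x1],None,fx=7,fy=7))
```

```text
jaw -27.0 d0.0 lin [-0.1  0.4  0.1] ang [-0.     0.002  0.003]
jaw 153.0 d-180.0 lin [-0.1  0.4  0.1] ang [ 3.141e+00  5.000e-03 -3.000e-03]
t 6.92 pos [615.1  -9.6 121.9] curjaw -27.0 j [  5.  36. -15. 111.  15.  35. -46.] F [-0.6 -0.3  0.8] g 44.8
```

```bash
sleep 0.1
```

```text
(no output)
```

View pics/scene4.png

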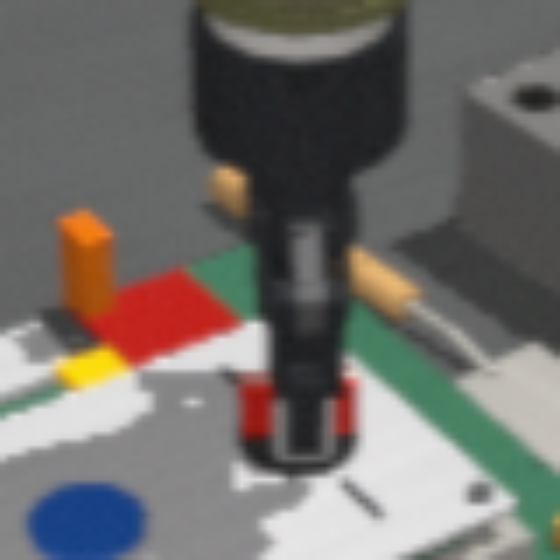

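The finger stands centred in front of the red bar. I close on it.

Call:
send_rows --linear '[[0, 0, 0], [0, 0, 0], [0, 0, 0], [0, 0, 0], [0, 0, 0]]' --angular '[[0, 0, 0], [0, 0, 0], [0, 0, 0], [0, 0, 0], [0, 0, 0]]' --hand 3 --newtons 25

```text
time_s: 7.38
eef_pos: [615.8, -9.1, 125.0]
tcp_rot: [-120.2, 90.0, 122.9]
contact_force: [-3.8, 3.6, 3.6]
grip_width: 9.1
```

Run:
```python
from h import *
s=robot.sense();print(hf(s["eef_pos"]),s["wrist_torque"])
plan(s["eef_pos"],-86.9)
```

```text
[30.5 42.8] [0.63381203 0.8506412  0.05728456]
jaw -86.9 d-59.9 lin [0. 0. 0.] ang [ 1.046e+00 -0.000e+00  1.000e-03]
jaw 93.1 d120.1 lin [0. 0. 0.] ang [-2.095e+00 -1.000e-03 -0.000e+00]
t 7.38 pos [615.8  -9.1 125. ] curjaw -27.0 j [  5.  36. -15. 111.  15.  35. -46.] F [-3.8  3.6  3.6] g 9.1
```

Call:
send_rows --linear '[[0, 0, 0], [0, 0, 0], [0, 0, 0], [0, 0, 0], [0, 0, 0]]' --angular '[[0.08, 0, 0], [0.18, 0, 0], [0.28, 0, 0], [0.38, 0, 0], [0.46, 0, 0]]'

```text
time_s: 7.8
eef_pos: [616.3, -9.5, 124.9]
tcp_rot: [166.2, 90.0, 22.6]
contact_force: [-3.0, 1.4, 2.7]
grip_width: 9.4
```

Run:
```python
from h import *
s=robot.sense();print(hf(s["eef_pos"]),s["wrist_torque"])
plan(s["eef_pos"],-86.9)
```

```text
[31.  42.3] [0.17821934 0.57073552 0.04051204]
jaw -86.9 d-33.3 lin [0. 0. 0.] ang [ 0.581 -0.     0.   ]
jaw 93.1 d146.7 lin [0. 0. 0.] ang [-2.561e+00 -0.000e+00 -1.000e-03]
t 7.8 pos [616.3  -9.5 124.9] curjaw -53.6 j [  0.  35.  -7. 112.   8.  34. -65.] F [-3.   1.4  2.7] g 9.4
```

Call:
send_rows --linear '[[0, 0, 0], [0, 0, 0], [0, 0, 0], [0, 0, 0], [0, 0, 0]]' --angular '[[0.1, 0, 0], [0.2, 0, 0], [0.3, 0, 0], [0.4, 0, 0], [0.48, 0, 0]]'

```text
time_s: 8.22
eef_pos: [616.4, -10.1, 125.0]
tcp_rot: [145.2, 90.0, -26.0]
contact_force: [-2.3, -0.4, 3.3]
grip_width: 9.1
```

Call:
send_rows --linear '[[0, 0, 0], [0, 0, 0], [0, 0, 0], [0, 0, 0]]' --angular '[[0.05, 0, 0], [0.1, 0, 0], [0.1, 0, 0], [0.1, 0, 0]]'

```text
time_s: 8.55
eef_pos: [616.4, -10.2, 124.8]
tcp_rot: [126.6, 90.0, -49.9]
contact_force: [-2.8, -2.1, 4.6]
grip_width: 9.2
```

Run:
```python
from h import *
s=robot.sense();print(hf(s["eef_pos"]),s["wrist_torque"])
plan(s["eef_pos"],-86.9)
```

```text
[31.1 41.6] [-0.41343216  0.45128126 -0.07917359]
jaw -86.9 d-0.4 lin [0. 0. 0.] ang [ 0.007 -0.    -0.001]
jaw 93.1 d179.6 lin [0. 0. 0.] ang [-3.135e+00  1.000e-03 -1.000e-03]
t 8.55 pos [616.4 -10.2 124.8] curjaw -86.5 j [ -6.  35.   2. 112.  -2.  33. -89.] F [-2.8 -2.1  4.6] g 9.2
```

Within 0.4°. I release, lift, back the arm toward the robot and check the slot line against the marks.

Call:
send_rows --linear '[[0, 0, 0], [0, 0, 0], [0, 0, 0], [0, 0, 0]]' --angular '[[0.007, 0, 0], [0.007, 0, 0], [0.007, 0, 0], [0.007, 0, 0]]' --hand 40

```text
time_s: 8.88
eef_pos: [616.5, -9.7, 124.2]
tcp_rot: [-146.7, 90.0, 36.4]
contact_force: [0.2, -0.4, 0.0]
grip_width: 40.4
```

Call:
send_rows --linear '[[-35, 0, 0], [-70, 0, 0], [-80, 0, 0], [-80, 0, 0]]' --angular '[[0, 0, 0], [0, 0, 0], [0, 0, 0], [0, 0, 0]]'

```text
time_s: 9.22
eef_pos: [618.1, -9.7, 207.5]
tcp_rot: [-178.7, 89.7, 4.3]
contact_force: [-0.1, 0.5, 0.3]
grip_width: 40.1
```

Call:
send_rows --linear '[[0, 41, 30], [0, 80, 70], [0, 110, 100], [0, 130, 130], [0, 130, 130]]' --angular '[[0, 0, 0], [0, 0, 0], [0, 0, 0], [0, 0, 0], [0, 0, 0]]'

```text
time_s: 9.63
eef_pos: [488.4, -150.0, 203.3]
tcp_rot: [10.9, 89.8, -166.3]
contact_force: [-0.7, -0.2, -1.1]
grip_width: 40.5
```

Run:
```python
from h import *
plan([620.3,-101.8,130],93.1)
for c in("top","scene"):
    f=robot.grab_frame(c)["color"]; cv2.imwrite(f"pics/{c}5full.png",f)
    x0,y0,x1,y1=(230,110,330,240) if c=="top" else (160,160,300,260)
    k=4.6 if c=="top" else 5.5
    cv2.imwrite(f"pics/{c}5.png",cv2.resize(f[y0:y1,x0:x1],None,fx=k,fy=k,interpolation=cv2.INTER_CUBIC))
```

```text
jaw 93.1 d-179.7 lin [  72.8  -41.8 -134.4] ang [ 3.136e+00 -1.000e-03 -6.000e-03]
jaw 273.1 d0.3 lin [  72.8  -41.8 -134.4] ang [-0.005  0.004 -0.001]
t 9.63 pos [ 488.4 -150.   203.3] curjaw -87.2 j [  9.  23.   3. 122.  -2.  36. -75.] F [-0.7 -0.2 -1.1] g 40.5
```

```bash
sleep 0.1
```

```text
(no output)
```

View pics/scene5.png

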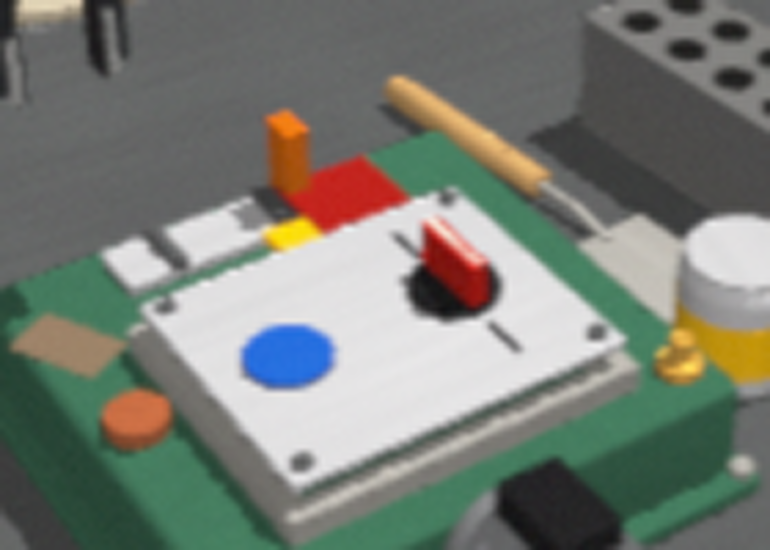

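View pics/top5.png

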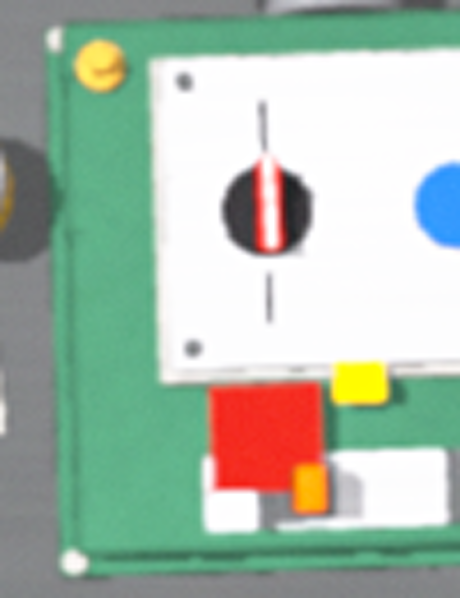

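The slot line looks parallel to the marks: bar (268,160)–(268,250), marks at (263,125) and (269,297) in the top crop. I check numerically.

Run:
```python
from h import *
f=robot.grab_frame("top");g=f["color"]
# fastener bar: red pixels PCA
z,xs,ys=seg(f,"red",(275,138,300,172));
hsv=cv2.cvtColor(g,cv2.COLOR_BGR2HSV).astype(int)
m=((hsv[...,0]<8)|(hsv[...,0]>172))&(hsv[...,1]>40);mm=np.zeros_like(m);mm[138:172,275:302]=m[138:172,275:302]
ys,xs=np.nonzero(mm);wt=hsv[ys,xs,1].astype(float)
P=np.array([unproj(f,(x,y),130)[:2] for x,y in zip(xs,ys)])
def ang(P,w):
    c=(P*w[:,None]).sum(0)/w.sum();u,s,v=np.linalg.svd((P-c)*np.sqrt(w)[:,None]);d=v[0];return c,np.degrees(np.arctan2(d[1],d[0]))%180
print("bar",len(xs),ang(P,wt))
gray=cv2.cvtColor(g,cv2.COLOR_BGR2GRAY).astype(float)
cs=[]
for (x0,y0,x1,y1) in ((281,130,294,143),(283,169,295,181)):
    sub=255-gray[y0:y1,x0:x1]; sub=np.where(sub>60,sub,0); yy,xx=np.nonzero(sub)
    Q=np.array([unproj(f,(x+x0,y+y0),100)[:2] for x,y in zip(xx,yy)]);cs.append(ang(Q,sub[yy,xx]));print("mark",cs[-1],len(xx))
d=cs[0][0]-cs[1][0];print("marks angle",np.degrees(np.arctan2(d[1],d[0]))%180, np.linalg.norm(d), (cs[0][0]+cs[1][0])/2)
# lock
print("lock", hf(unproj(f,np.array([310,480])/4.6+[230,110],128.5)))
```

```text
bar 122 (array([611.72463228,  -9.7644252 ]), np.float64(4.458149500425122))
mark (array([657.83948195,  -8.13175066]), np.float64(4.337114997883873)) 12
mark (array([573.38503891, -12.16502904]), np.float64(1.0054587926731529)) 10
marks angle 2.7341887181481113 84.55069653025004 [615.61226043 -10.14838985]
lock [-101.5   26.8]
```

Run:
```python
from h import *
f=robot.grab_frame("top");g=f["color"].astype(int)
L=[]
for y in range(144,165):
    row=g[y,277:299]; r=row[:,2]-60; r=np.clip(r,0,None)
    print(y,' '.join(f"{a:3d}/{b:3d}" for a,b in zip(row[6:16,2],row[6:16,1])))
```

```text
144 255/255 254/255 253/245 254/219 255/238 255/248 254/226 254/237 254/254 254/254
145 255/255 247/248 241/193 252/159 255/242 255/252 255/209 254/206 251/249 254/255
146 224/225 181/171 203/108 249/132 255/242 255/255 255/198 248/139 212/182 230/233
147 125/124 106/ 81 178/ 55 248/119 255/233 255/249 255/190 243/ 91 142/ 84 130/133
148  70/ 69  78/ 53 158/ 41 245/110 255/214 255/240 255/183 244/ 84 127/ 38  56/ 57
149  57/ 58  76/ 57 158/ 46 245/107 255/208 255/238 255/190 247/ 91 128/ 33  38/ 36
150  63/ 64  81/ 61 160/ 48 247/106 255/212 255/247 255/214 247/108 131/ 39  39/ 37
151  63/ 63  83/ 59 163/ 47 249/105 255/217 255/252 255/229 248/116 133/ 39  41/ 36
152  63/ 63  84/ 63 161/ 49 249/103 255/212 255/250 255/228 246/118 130/ 36  44/ 37
153  62/ 61  75/ 59 148/ 46 244/ 87 255/184 255/240 255/219 245/115 130/ 36  46/ 37
154  63/ 64  68/ 60 136/ 48 241/ 82 255/174 255/238 255/227 244/120 127/ 33  47/ 38
155  64/ 65  64/ 55 131/ 48 239/ 82 255/184 255/250 255/245 245/138 134/ 38  47/ 32
156  62/ 61  65/ 58 133/ 48 240/ 80 255/188 255/253 255/252 247/149 138/ 40  52/ 37
157  64/ 66  72/ 61 140/ 50 241/ 81 255/189 255/255 255/253 247/148 145/ 42  52/ 33
158  63/ 65  72/ 61 141/ 48 243/ 79 255/185 255/254 255/252 248/149 150/ 41  63/ 39
159  63/ 63  70/ 63 142/ 55 242/ 70 255/165 255/249 255/251 250/150 163/ 45  67/ 38
160  65/ 66  69/ 63 139/ 55 242/ 65 255/155 255/248 255/251 253/152 178/ 44  80/ 36
161  62/ 62  70/ 63 137/ 54 241/ 62 255/156 255/248 255/253 255/164 192/ 56  90/ 39
162  61/ 61  66/ 60 136/ 55 240/ 63 255/151 255/244 255/251 255/162 190/ 57  86/ 38
163  72/ 75  64/ 59 119/ 52 224/ 56 255/122 255/201 255/209 250/133 169/ 53  81/ 52
164 152/151 109/107 100/ 69 153/ 53 202/ 74 216/108 213/119 182/ 87 124/ 78 112/108
```

Run:
```python
from h import *
f=robot.grab_frame("top");g=f["color"].astype(float)
P=[]
for y in range(148,163):
    r=np.clip(g[y,283:293,1]-70,0,None);P.append(unproj(f,((r*np.arange(283,293)).sum()/r.sum(),y),130)[:2])
P=np.array(P);k=np.polyfit(P[:,0],P[:,1],1);print(np.degrees(np.arctan(k[0])))
```

```text
3.7846608425394503
```

The slot line is at 3.8°, the marks at 2.7° and the fitted axis at 3.1°, so it's in line to about 1°. Now close the fingers and go over the pad.

Call:
send_rows --linear '[[0, -42, -135], [0, -42, -135], [0, -42, -135], [20, -42, -135], [53, -42, -135]]' --angular '[[0, 0.004, 0], [0, 0.004, 0], [0, 0.004, 0], [0, 0.004, 0], [0, 0.004, 0]]' --hand 0

```text
time_s: 10.3
eef_pos: [633.6, -92.5, 152.6]
tcp_rot: [-176.6, 89.2, 6.8]
contact_force: [-0.6, -0.2, -0.4]
grip_width: 0.0
```

Run:
```python
from h import *
plan([621,-102,120],93.1)
for c in("scene",):
    f=robot.grab_frame(c)["color"]
    x0,y0,x1,y1=(170,150,290,250)
    cv2.imwrite(f"pics/{c}6.png",cv2.resize(f[y0:y1,x0:x1],None,fx=5.5,fy=5.5))
```

```text
jaw 93.1 d179.7 lin [32.4  8.8 13.6] ang [-3.136e+00 -1.000e-03 -2.100e-02]
jaw 273.1 d-0.3 lin [32.4  8.8 13.6] ang [ 0.005 -0.014  0.001]
t 10.3 pos [633.6 -92.5 152.6] curjaw -86.6 j [  2.  34.   2. 108.  -2.  37. -81.] F [-0.6 -0.2 -0.4] g 0.0
```

```bash
sleep 0.1
```

```text
(no output)
```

View pics/scene6.png

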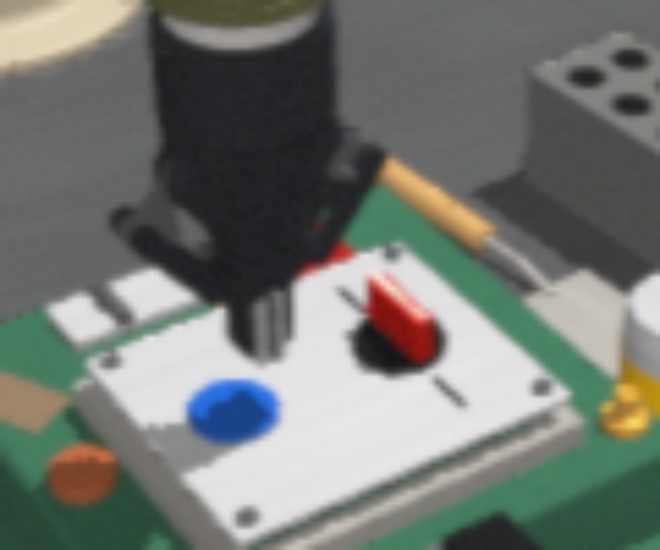

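Call:
send_rows --linear '[[0, 9, 13.5], [0, 9, 13.5], [15, 9, 13.5], [32, 9, 13.5], [32, 9, 13.5]]' --angular '[[0.005, -0.014, 0], [0.005, -0.014, 0], [0.005, -0.014, 0], [0.005, -0.014, 0], [0.005, -0.014, 0]]'

```text
time_s: 10.77
eef_pos: [611.8, -107.7, 118.9]
tcp_rot: [0.2, 89.3, -177.1]
contact_force: [-0.3, 0.2, -0.1]
grip_width: -0.1
```

Run:
```python
from h import *
plan([621,-102,115],93.1)
for c in("scene",):
    f=robot.grab_frame(c)["color"]
    x0,y0,x1,y1=(170,150,290,250)
    cv2.imwrite(f"pics/{c}7.png",cv2.resize(f[y0:y1,x0:x1],None,fx=5.5,fy=5.5))
```

```text
jaw 93.1 d-179.6 lin [ 3.8 -5.3 -9.5] ang [ 3.134 -0.    -0.018]
jaw 273.1 d0.4 lin [ 3.8 -5.3 -9.5] ang [-0.007  0.012 -0.   ]
t 10.77 pos [ 611.8 -107.7  118.9] curjaw -87.3 j [  3.  36.   2. 111.  -2.  33. -80.] F [-0.3  0.2 -0.1] g -0.1
```

```bash
sleep 0.1
```

```text
(no output)
```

View pics/scene7.png

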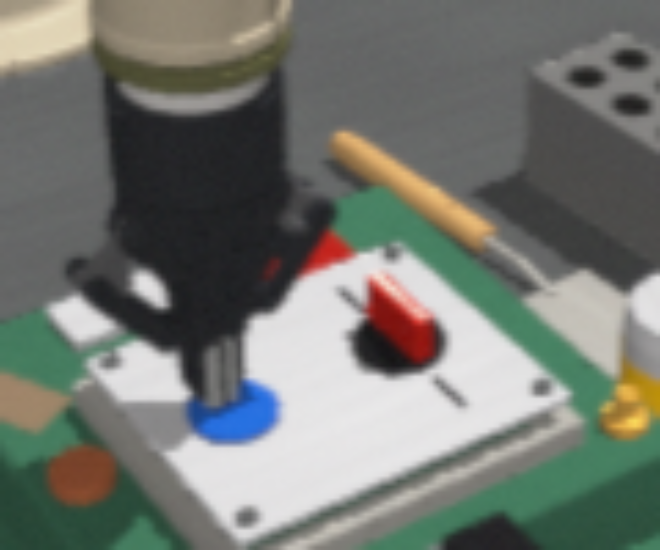

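Call:
send_rows --linear '[[0, 0, 0], [0, 0, 0], [0, 0, 0], [0, 0, 0]]' --angular '[[0, 0, 0], [0, 0, 0], [0, 0, 0], [0, 0, 0]]'

```text
time_s: 11.15
eef_pos: [613.4, -107.2, 120.2]
tcp_rot: [1.5, 89.5, -175.8]
contact_force: [-0.1, -0.9, -1.1]
grip_width: 0.0
```

Run:
```python
from h import *
plan([621,-102,115],93.1)
```

```text
jaw 93.1 d-179.6 lin [ 5.2 -4.8 -7.9] ang [ 3.135 -0.    -0.014]
jaw 273.1 d0.4 lin [ 5.2 -4.8 -7.9] ang [-0.006  0.009 -0.   ]
t 11.15 pos [ 613.4 -107.2  120.2] curjaw -87.3 j [  3.  36.   2. 111.  -2.  34. -80.] F [-0.1 -0.9 -1.1] g 0.0
```

Call:
send_rows --linear '[[0, -4.8, -7.8], [0, -4.8, -7.8], [0, -4.8, -7.8], [0, -4.8, -7.8], [0, -4.8, -7.8]]' --angular '[[-0.005, 0.009, 0], [-0.005, 0.009, 0], [-0.005, 0.009, 0], [-0.005, 0.009, 0], [-0.005, 0.009, 0]]'

```text
time_s: 11.57
eef_pos: [620.5, -101.9, 119.0]
tcp_rot: [1.4, 89.9, -175.6]
contact_force: [1.2, -0.2, -0.8]
grip_width: -0.2
```

Call:
send_rows --linear '[[0, 0, 0], [2, 0, 0], [4, 0, 0], [6, 0, 0], [8, 0, 0]]' --angular '[[0, 0, 0], [0, 0, 0], [0, 0, 0], [0, 0, 0], [0, 0, 0]]'

```text
time_s: 11.98
eef_pos: [620.6, -102.0, 111.2]
tcp_rot: [2.7, 89.9, -174.2]
contact_force: [-1.8, 0.7, 6.2]
grip_width: 0.1
```

Run:
```python
from h import *
plan([621,-102,104],93.1)
```

```text
jaw 93.1 d-179.9 lin [ 7.2  0.  -0.4] ang [ 3.14e+00 -0.00e+00 -1.00e-03]
jaw 273.1 d0.1 lin [ 7.2  0.  -0.4] ang [-0.001  0.001 -0.   ]
t 11.98 pos [ 620.6 -102.   111.2] curjaw -87.0 j [  3.  37.   2. 111.  -2.  32. -81.] F [-1.8  0.7  6.2] g 0.1
```

Contact: 6.2 N at about 4 mm down, already past the 3 mm block limit. I press on.

Call:
send_rows --linear '[[2, 0, 0], [4, 0, 0], [6, 0, 0], [8, 0, 0], [8, 0, 0]]' --angular '[[0, 0, 0], [0, 0, 0], [0, 0, 0], [0, 0, 0], [0, 0, 0]]'

```text
time_s: 12.4
eef_pos: [620.7, -102.0, 105.0]
tcp_rot: [10.6, 90.0, -166.4]
contact_force: [-5.0, 1.6, 21.2]
grip_width: 0.4
```

Call:
send_rows --linear '[[1, 0, 0], [2, 0, 0], [2, 0, 0], [2, 0, 0]]' --angular '[[0, 0, 0], [0, 0, 0], [0, 0, 0], [0, 0, 0]]'

```text
time_s: 12.73
eef_pos: [620.8, -102.0, 104.6]
tcp_rot: [173.9, 90.0, -3.1]
contact_force: [-10.3, 1.9, 38.5]
grip_width: -0.1
```

Flush (TCP 105, rigid). I ease the push slightly and check.

Call:
send_rows --linear '[[-1.5, 0, 0], [-1.5, 0, 0], [-1.5, 0, 0], [-1.5, 0, 0]]' --angular '[[0, 0, 0], [0, 0, 0], [0, 0, 0], [0, 0, 0]]'

```text
time_s: 13.07
eef_pos: [620.7, -102.0, 104.8]
tcp_rot: [157.3, 90.0, -19.6]
contact_force: [-6.5, 0.8, 26.0]
grip_width: 0.0
```

Run:
```python
from h import *
plan([621,-102,104],93.1)
for c in("top","scene"):
    f=robot.grab_frame(c)["color"]
    x0,y0,x1,y1=(150,150,310,270) if c=="scene" else (200,90,400,240)
    k=4.8 if c=="scene" else 3.9
    cv2.imwrite(f"pics/{c}8.png",cv2.resize(f[y0:y1,x0:x1],None,fx=k,fy=k,interpolation=cv2.INTER_CUBIC))
```

```text
jaw 93.1 d-179.9 lin [ 0.8 -0.  -0.3] ang [ 3.14 -0.    0.  ]
jaw 273.1 d0.1 lin [ 0.8 -0.  -0.3] ang [-0.002 -0.    -0.   ]
t 13.07 pos [ 620.7 -102.   104.8] curjaw -87.0 j [  3.  38.   2. 111.  -2.  32. -81.] F [-6.5  0.8 26. ] g 0.0
```

```bash
sleep 0.1
```

```text
(no output)
```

View pics/scene8.png

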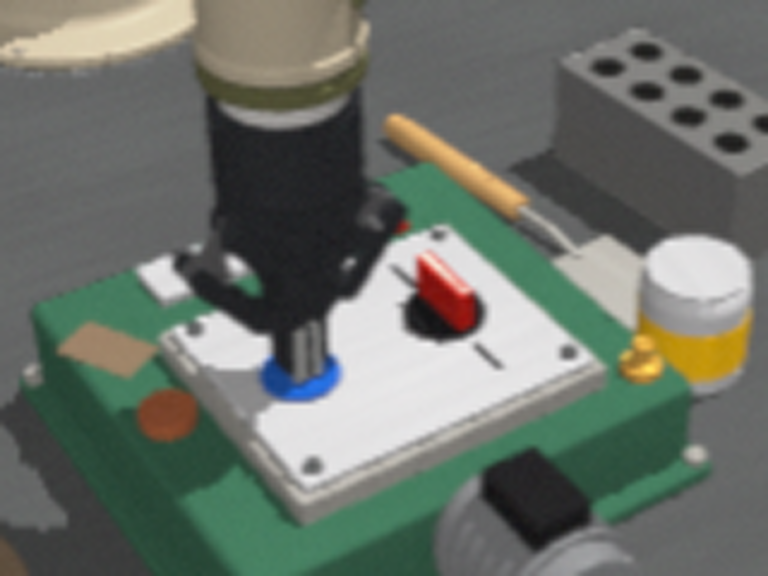

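View pics/top8.png

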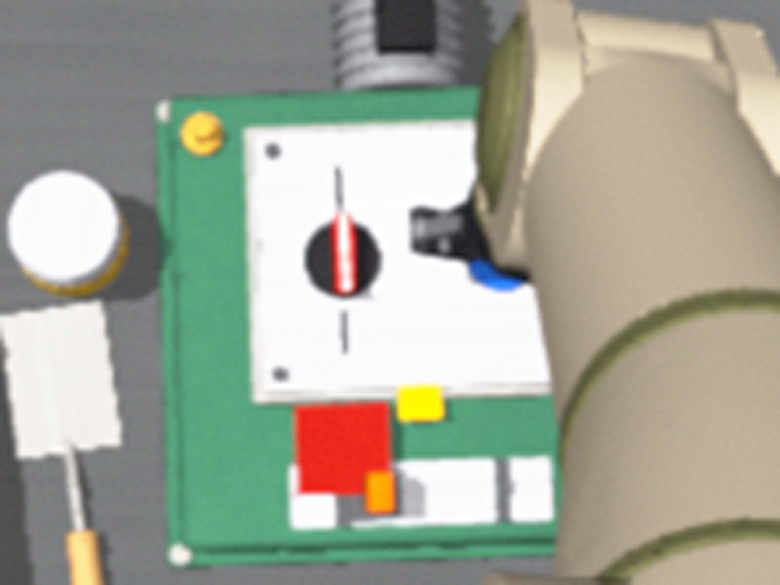

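The cover has no gap to its frame, the slot line is in line with the marks, the lock is at the left stop, and the fingertips are on the pad. I hand it in.

```bash
python3 -c "
from rig import robot
print(robot.finish_job()); s=robot.sense(); print(s['time_s'],s['eef_pos'],s['contact_force'])"
```

```text
the job is handed in; nothing more can be done
None
the job is handed in; nothing more can be done
```

The access cover is closed and I handed the job in at about 13 s of robot time, with the fingertips still pressing the blue pad. No verdict is reported back, so these are my own last checks:

- **Transport lock:** I slid it to the left end stop. It travelled about 55 mm and met a reaction of about 10 N. The pictures show the red blade clear of the yellow lug.
- **Fastener:** I turned it about 60° clockwise. In the top picture the slot line measured 3.8°, against 2.7° for the two marks and 3.1° for the fitted unit axis. It is in line to about 1°, and these figures don't agree better than that.
- **Cover:** It went down the full 10 mm to its rigid stop, and the last pictures show no gap to the frame. The push briefly read about 38 N through the fingertips; I eased it, and the last reading was 26 N upward.
- **Loose things:** The stud, disc, tin, spatula and brick look unmoved in the last pictures. The arm never came near the arched tile, but it was out of view in the last close-ups.

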